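# Return the colour-capped specimen jars to their temperature wells

### The arm

A 6-joint arm with a two-finger parallel gripper is mounted at the origin on the work surface. World frame = base frame: x ahead of the robot, y to its left, z up, the work surface at z = 0. Lengths are in m, angles in rad, forces in N, time in s.
With the tool pointing down it reaches from about 0.25 to 0.725 m from the base axis. Payload 4 kg.
Tool frame: the origin (TCP) lies midway between the tips of the shut fingers; the grasp point (between the pads) lies 19 mm behind it; z points along the fingers, y is the line along which they close (so a half turn about z gives the same grasp; the last joint's range is limited). The gripper opens to 85 mm and grips with 20 to 120 N. Pads are 22 mm wide; open, the fingers measure 114 mm over their backs; the gripper's body (76 mm by 85 mm) begins 54 mm behind the grasp point. The pads swing forward as they close: fully open they stand 13 mm farther back than shut.
Start: joints at [-1.188, 0.241, 0.005, 1.335, 0, 1.571], TCP at [0.187, -0.464, 0.231] pointing down, gripper open.
Joint ranges: [-2.72, 2.72], [-1.05, 1.87], [-1.09, 1.28], [-1.99, 2.15], [-1.42, 1.44], [-3.14, 3.14]. Speed limits (rad/s): [2.79, 2.79, 3.14, 3.14, 3.14, 3.14].

### API

Orientations are given as a unit quaternion [x, y, z, w].
In Python, from workcell import monitor, vision, job gives the robot as it stands.
- The arm moves only by the tool move_arm, never from a script. Its argument "moves" is a list that holds one entry, the list of rows, each a list of 5 numbers: the shift along the world's x, y, z in m, then the turn about the world's z in degrees, then the opening in per cent of the stroke, from 0 (shut) to 100 (fully open). In form: [[[x, y, z, turn, gripper], ...]]. A call has 1 to 5 rows; each row is the pose to reach, as a shift and turn from the pose commanded when the call began; what a row does not reach only later rows make up. A row lasts 1/8 s, in which the tool goes at most 62.5 mm and 10.7 degrees, less where a joint would pass 70% of its speed; a pose out of reach is approached as far as the arm can. A call with a gripper value outside its range is refused whole. The fingers move at their own pace and stop on an object; the grip force is fixed at half the most. Time passes only in rows, so rows that repeat a pose let the fingers close. It gives the time, the measured TCP pose, the force, the opening and the grip force at its end, in the units of the state.
- monitor.get_obs(): the state, without advancing time (a new reading comes with each control period).
- vision.camera(name): name is "scene" or "top" or "wrist"; returns a dict with "color" (400x640x3 uint8, red, green, blue), "camera_matrix" (3x3 intrinsics, pixels), "eye" and "attitude" of the camera in the world; the wrist camera has in their place "hand_eye" (4x4, takes a point from camera to tool coordinates, whose origin is the TCP and whose axes are the flange's). Camera axes: x right, y up, looking along -z (the intrinsics and any distortion apply to the point x, -y, -z); pixel columns grow to the right and rows downward; lengths in m; the calibration is good to about 2 mm. The wrist camera is an equidistant fisheye: a pixel r from the principal point sees the ray r / f radians off the axis. A picture is of the moment at which its call begins: read the wrist's pose just before it. There is no depth.
- job.job_done(): hands the job in; it is judged then, once.
The state is a dict: "clock": time; "joint_pos": joint angles; "joint_vel": joint speeds; "tau": joint torques, N m; "eef_pos": TCP position; "tool_rot": TCP orientation; "ft_force": force on the tool from outside, world axes, zero at the start; "ft_torque": the same for the moment, N m; "grip_width": finger opening in m; "grasp_force": force on a finger pad.
Only numpy, scipy, OpenCV 4.12 (cv2) and the standard library are available. Lean on these libraries where they do the work, as an engineer would, in place of code of your own. Each camera call takes 0.05 s, during which the arm holds its last target. There are 200 camera calls.

### The job

The specimens have been looked at under the microscope and must go back to their set temperatures: stand each of the four jars with a coloured cap upright inside the rim of the temperature well of the same colour, setting it down rather than dropping it. Leave the two black-capped jars standing where they are.

Things in the scene. Friction and masses are not known exactly. Their poses are not given: they have to be found in the camera images.
- red_jar_center (a point): Specimen jar with a red screw cap: upright round jar, white body 40 mm in diameter, red cap 42 mm in diameter on its top 18 mm, 64 mm tall in all, about 120 g. The point is the jar's centre, on its axis, half-way up (32 mm above its foot); z runs up the jar's axis; its yaw means nothing.
- yellow_jar_center (a point): Specimen jar with a yellow screw cap: upright round jar, white body 40 mm in diameter, yellow cap 42 mm in diameter on its top 18 mm, 64 mm tall in all, about 120 g. The point is the jar's centre, on its axis, half-way up (32 mm above its foot); z runs up the jar's axis; its yaw means nothing.
- green_jar_center (a point): Specimen jar with a green screw cap: upright round jar, white body 40 mm in diameter, green cap 42 mm in diameter on its top 18 mm, 64 mm tall in all, about 120 g. The point is the jar's centre, on its axis, half-way up (32 mm above its foot); z runs up the jar's axis; its yaw means nothing.
- blue_jar_center (a point): Specimen jar with a blue screw cap: upright round jar, white body 40 mm in diameter, blue cap 42 mm in diameter on its top 18 mm, 64 mm tall in all, about 120 g. The point is the jar's centre, on its axis, half-way up (32 mm above its foot); z runs up the jar's axis; its yaw means nothing.
- black_a_jar_center (a point): Specimen jar with a black screw cap, otherwise exactly like the coloured ones (40 mm body, 42 mm cap, 64 mm tall). Not part of the job; it stays where it stands. The point is its centre, 32 mm above its foot.
- black_b_jar_center (a point): Specimen jar with a black screw cap, otherwise exactly like the coloured ones (40 mm body, 42 mm cap, 64 mm tall). Not part of the job; it stays where it stands. The point is its centre, 32 mm above its foot.
- red_well_floor (a point): Temperature well with a red rim: a fixed white block 84 x 84 mm, 16 mm high, its top face red with a bare metal floor inside a round red rim, 60 mm inside and 68 mm outside diameter, standing 5 mm above the flat floor inside it (rim top 21 mm above the table). The point is the centre of that floor, 16 mm above the table; z points up; x and y lie along the block's sides.
- yellow_well_floor (a point): Temperature well with a yellow rim: a fixed white block 84 x 84 mm, 16 mm high, its top face yellow with a bare metal floor inside a round yellow rim, 60 mm inside and 68 mm outside diameter, standing 5 mm above the flat floor inside it (rim top 21 mm above the table). The point is the centre of that floor, 16 mm above the table; z points up; x and y lie along the block's sides.
- green_well_floor (a point): Temperature well with a green rim: a fixed white block 84 x 84 mm, 16 mm high, its top face green with a bare metal floor inside a round green rim, 60 mm inside and 68 mm outside diameter, standing 5 mm above the flat floor inside it (rim top 21 mm above the table). The point is the centre of that floor, 16 mm above the table; z points up; x and y lie along the block's sides.
- blue_well_floor (a point): Temperature well with a blue rim: a fixed white block 84 x 84 mm, 16 mm high, its top face blue with a bare metal floor inside a round blue rim, 60 mm inside and 68 mm outside diameter, standing 5 mm above the flat floor inside it (rim top 21 mm above the table). The point is the centre of that floor, 16 mm above the table; z points up; x and y lie along the block's sides.
Things that resemble listed ones, but are neither listed nor needed, are in the scene too. Leave any pink look-alike of the part that bears black_b_jar_center alone.

How it is judged:
By the outcome, as a careful person would: the job done as asked, in the order asked, and still so for the second after the job is handed in, with the robot touching nothing.
It also fails if it takes over 109 s, if anything falls off the work surface, if the arm or the gripper's body presses on something with over 40 N, if the wrist force passes 120 N, or if a joint passes its speed limit or range.

## Working session

There is one attempt and no reset: what is moved stays moved. The work goes in short steps, Python scripts to look and compute and a tool call to move; the robot and the scene stay as the last step left them, time stands still between calls to the robot, and variables do not carry over. Pictures are saved under pics/ and viewed, at most 14 in all, crops included, and the job is handed in when it is done.

Besides the shell and the picture viewer there is one more tool, called after ">>>" as a command line: name --argument value ..., lists and objects as JSON in quotes. move_arm: Moves the arm, as the interface text tells. Its arguments: {"type":"object","properties":{"moves":{"type":"array","items":{"type":"array","items":{"type":"array","items":{"type":"number"}}}}},"required":["moves"]}

```bash
mkdir -p pics; ls; python3 - <<'E'
from workcell import monitor, vision
import cv2,numpy as np,pickle
o=monitor.get_obs();print(o)
d={}
for n in("top","scene"):
    c=vision.camera(n);d[n]=c
    cv2.imwrite(f"pics/{n}0.png",c["color"][:,:,::-1])
    print({k:v for k,v in c.items() if k!="color"})
pickle.dump(d,open("d0.pkl","wb"))
E
```

```text
pics
{'clock': 0.0, 'joint_pos': array([-1.18800927e+00,  2.41412427e-01,  3.73110959e-03,  1.33520721e+00,
        1.54832448e-05,  1.57079217e+00]), 'joint_vel': array([ 0.00052072,  0.00044889,  0.00113434,  0.00088223, -0.00020866,
        0.00066709]), 'tau': array([-2.80726144e-04, -3.72315252e+01,  2.52409333e+01,  1.68497767e-02,
        8.54601058e-05,  4.60941408e-06]), 'eef_pos': array([ 0.18652194, -0.46322562,  0.23041587]), 'tool_rot': array([ 9.81739170e-01,  1.90229090e-01, -1.91394087e-04, -1.02847060e-03]), 'ft_force': array([-0.19578658, -0.34654522, -0.35047638]), 'ft_torque': array([1.74434863e-02, 4.68171410e-02, 4.82934144e-06]), 'grasp_force': 0.0, 'grip_width': 0.08498505422000509}
{'camera_matrix': array([[368.46621629,   0.        , 325.49849256],
       [  0.        , 368.46621629, 196.3919051 ],
       [  0.        ,   0.        ,   1.        ]]), 'eye': array([0.35689093, 0.0190183 , 0.96393165]), 'attitude': array([ 0.05984904, -0.06359128, -0.69703276,  0.71170189])}
{'camera_matrix': array([[371.95987441,   0.        , 320.4320564 ],
       [  0.        , 371.95987441, 196.26467605],
       [  0.        ,   0.        ,   1.        ]]), 'eye': array([1.1123875 , 0.29382243, 0.60420677]), 'attitude': array([0.22643299, 0.36003778, 0.76041295, 0.49078819])}
```

View pics/top0.png

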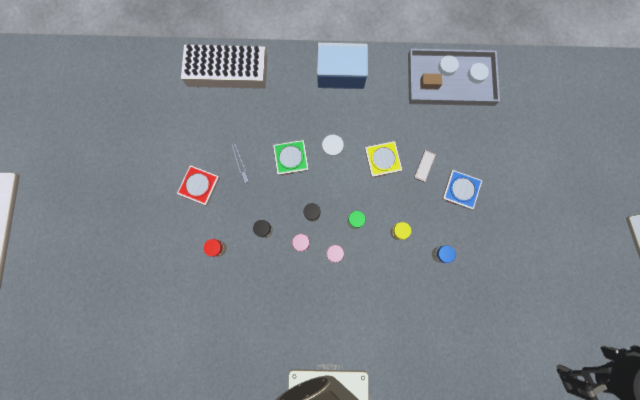

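View pics/scene0.png

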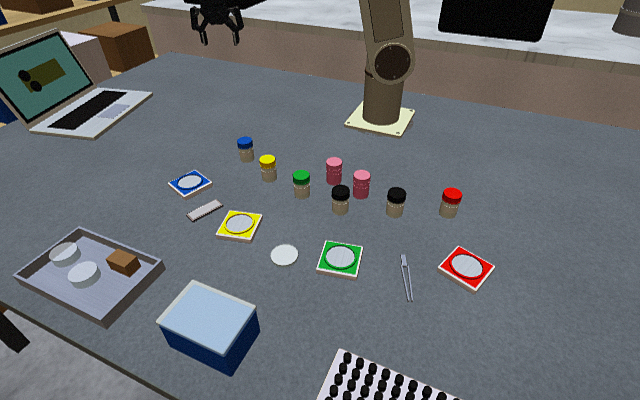

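```bash
cat > h.py <<'E'
import cv2,numpy as np
from scipy.spatial.transform import Rotation as R
HUE={"red":(174,6),"yellow":(24,35),"green":(50,75),"blue":(102,118),"pink":(160,172)}
def mask(rgb,c,s=130,v=60):
    h=cv2.cvtColor(rgb,cv2.COLOR_RGB2HSV).astype(int);H,S,V=h[...,0],h[...,1],h[...,2]
    a,b=HUE[c]; m=((H>=a)&(H<=b)) if a<b else ((H>=a)|(H<=b))
    return (m&(S>(60 if c=="pink" else s))&(V>v)).astype(np.uint8)
def blobs(m,lo=60,hi=5000):
    cs,_=cv2.findContours(m,cv2.RETR_EXTERNAL,cv2.CHAIN_APPROX_NONE)
    return [cv2.convexHull(c) for c in cs if lo<cv2.contourArea(cv2.convexHull(c))<hi]
def cen(h):
    M=cv2.moments(h);return np.array([M["m10"]/M["m00"],M["m01"]/M["m00"]])
def cast(c,p,z):
    K=c["camera_matrix"];d=np.array([(p[0]-K[0,2])/K[0,0],-(p[1]-K[1,2])/K[1,1],-1])
    d=R.from_quat(c["attitude"]).apply(d);e=c["eye"];return e+d*(z-e[2])/d[2]
E
python3 - <<'E'
import pickle;from h import *
d=pickle.load(open("d0.pkl","rb"))
for n in d:
  c=d[n]
  for k in HUE:
    for b in blobs(mask(c["color"],k)):
      p=cen(b);a=cv2.contourArea(b);w=a>500 if n=="top" else a>550
      print(n,k,p.round(1),a,"z.017",cast(c,p,.017)[:2].round(4),"z.057",cast(c,p,.057)[:2].round(4), round(cv2.minAreaRect(b)[2],1))
E
```

```text
top red [212.5 247.3] 234.5 z.017 [0.3866 0.3002] z.057 [0.3853 0.2884] 90.0
top red [197.1 184.4] 760.5 z.017 [0.5488 0.3524] z.057 [0.5407 0.3383] 24.0
top yellow [401.6 230.3] 221.5 z.017 [ 0.4399 -0.1818] z.057 [ 0.4364 -0.1733] 90.0
top yellow [383.3 158. ] 722.0 z.017 [ 0.6313 -0.136 ] z.057 [ 0.6197 -0.1295] 76.0
top green [356.5 218.6] 191.5 z.017 [ 0.4676 -0.0656] z.057 [ 0.4629 -0.062 ] 90.0
top green [290.1 156.4] 704.0 z.017 [0.63   0.1119] z.057 [0.6185 0.1079] 81.0
top blue [445.9 253.9] 223.0 z.017 [ 0.3822 -0.2937] z.057 [ 0.3811 -0.2805] 90.0
top blue [462.8 188.7] 741.0 z.017 [ 0.5523 -0.3443] z.057 [ 0.5441 -0.329 ] 18.4
scene red [466.5 266.5] 1091.5 z.017 [0.5522 0.3541] z.057 [0.5903 0.35  ] 31.7
scene red [451.6 195.5] 261.5 z.017 [0.3364 0.2891] z.057 [0.3893 0.2894] 18.4
scene red [360.6 186.9] 308.5 z.017 [0.3949 0.0726] z.057 [0.4438 0.0877] 90.0
scene red [333.6 173.3] 283.0 z.017 [ 0.3685 -0.0135] z.057 [0.4192 0.0075] 90.0
scene yellow [238.8 223.7] 728.0 z.017 [ 0.635  -0.1347] z.057 [ 0.6675 -0.1055] 8.1
scene yellow [266.6 158.7] 104.0 z.017 [ 0.3809 -0.2134] z.057 [ 0.4307 -0.1788] 78.7
scene green [339.9 257.2] 985.5 z.017 [0.6333 0.1132] z.057 [0.666  0.1255] 10.6
scene green [301.7 175.5] 150.0 z.017 [ 0.412 -0.087] z.057 [ 0.4597 -0.061 ] 15.3
scene blue [210.5 338.9] 3286.5 z.017 [ 0.8908 -0.0184] z.057 [0.9059 0.0029] 22.8
scene blue [189.  181.9] 478.0 z.017 [ 0.5561 -0.3432] z.057 [ 0.594  -0.2998] 63.4
scene blue [243.5 142. ] 123.5 z.017 [ 0.3316 -0.3237] z.057 [ 0.3847 -0.2816] 90.0
scene pink [361.7 174.2] 111.5 z.017 [0.3423 0.0568] z.057 [0.3948 0.0729] 90.0
scene pink [333.6 160.9] 96.5 z.017 [ 0.3149 -0.036 ] z.057 [ 0.3692 -0.0135] 90.0
```

Top view: the wells lie at (198,185) red, (291,157) green, (384,158) yellow and (463,189) blue. The jars are at (213,248) red, (357,219) green, (402,231) yellow and (446,254) blue, with black and pink ones between. Scene view agrees to about 3 mm, so I start with blue.

>>> move_arm --moves '[[[0.04, 0.037, -0.02, 0, 100], [0.08, 0.074, -0.04, 0, 100], [0.12, 0.111, -0.06, 0, 100], [0.16, 0.148, -0.08, 0, 100], [0.196, 0.182, -0.1, 0, 100]]]'

```text
clock: 0.72
eef_pos: [0.3837, -0.2803, 0.1305]
tool_rot: [0.982, 0.19, -0.0, -0.0]
ft_force: [0.2, 0.5, -0.4]
grip_width: 0.0852
grasp_force: 0.0
```

>>> move_arm --moves '[[[0, 0, 0, 0, 100], [0, 0, -0.03, 0, 100], [0, 0, -0.06, 0, 100], [0, 0, -0.09, 0, 100], [0, 0, -0.122, 0, 100]]]'

```text
clock: 1.35
eef_pos: [0.3823, -0.283, 0.0089]
tool_rot: [0.982, 0.19, 0.0, 0.001]
ft_force: [-0.0, -1.0, -0.0]
grip_width: 0.0849
grasp_force: 0.0
```

>>> move_arm --moves '[[[0, 0, 0, 0, 50], [0, 0, 0, 0, 30], [0, 0, 0, 0, 30], [0, 0, 0, 0, 30], [0, 0, 0, 0, 30]]]'

```text
clock: 1.98
eef_pos: [0.3835, -0.2826, 0.0108]
tool_rot: [0.982, 0.19, 0.001, 0.001]
ft_force: [-1.4, 1.5, 6.6]
grip_width: 0.0396
grasp_force: 58.9
```

>>> move_arm --moves '[[[0, 0, 0.025, 0, 30], [0, 0, 0.06, 0, 30], [0.04, -0.015, 0.08, 0, 30], [0.09, -0.033, 0.08, 0, 30], [0.13, -0.047, 0.08, 0, 30]]]'

```text
clock: 2.6
eef_pos: [0.5151, -0.3297, 0.0905]
tool_rot: [0.982, 0.19, 0.001, 0.001]
ft_force: [0.4, -0.6, 0.7]
grip_width: 0.0396
grasp_force: 59.9
```

>>> move_arm --moves '[[[0.03, -0.011, 0, 0, 30], [0.041, -0.015, 0, 0, 30], [0.041, -0.015, 0, 0, 30], [0.041, -0.015, -0.02, 0, 30], [0.041, -0.015, -0.04, 0, 30]]]'

```text
clock: 3.22
eef_pos: [0.5531, -0.3436, 0.0493]
tool_rot: [0.982, 0.19, 0.0, 0.0]
ft_force: [0.4, -0.1, -0.3]
grip_width: 0.0396
grasp_force: 60.0
```

```bash
python3 - <<'E'
from workcell import monitor, vision
import cv2
from h import *
o=monitor.get_obs();print(o["eef_pos"],o["grip_width"])
c=vision.camera("top");s=vision.camera("scene");w=vision.camera("wrist")
print({k:v for k,v in w.items() if k!="color"})
im=np.hstack([cv2.resize(s["color"][100:240,130:310],None,fx=2,fy=2),cv2.resize(w["color"],None,fx=.68,fy=.7)])
cv2.imwrite("pics/b1.png",im[:,:,::-1])
E
```

```text
[ 0.55314214 -0.3436393   0.04934289] 0.03960820174255884
{'camera_matrix': array([[309.70691629,   0.        , 313.99595801],
       [  0.        , 309.70691629, 205.11534906],
       [  0.        ,   0.        ,   1.        ]]), 'hand_eye': array([[ 2.28570987e-04,  9.61256383e-01,  2.75655787e-01,
         7.06596048e-02],
       [ 9.99999887e-01, -1.05096784e-04, -4.62700269e-04,
         6.49606490e-05],
       [-4.15803050e-04,  2.75655862e-01, -9.61256299e-01,
        -1.42513925e-01],
       [ 0.00000000e+00,  0.00000000e+00,  0.00000000e+00,
         1.00000000e+00]])}
```

View pics/b1.png

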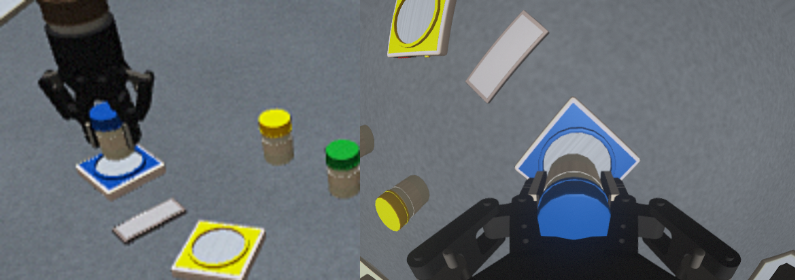

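Blue jar is held upright over its well, laterally centred (wrist view at x≈575 for both). Lowering.

>>> move_arm --moves '[[[0, 0, -0.01, 0, 30], [0, 0, -0.018, 0, 30], [0, 0, -0.022, 0, 30], [0, 0, -0.022, 0, 30]]]'

```text
clock: 3.88
eef_pos: [0.5537, -0.3438, 0.0273]
tool_rot: [0.982, 0.19, -0.0, 0.0]
ft_force: [0.3, 0.1, 0.1]
grip_width: 0.0395
grasp_force: 59.7
```

>>> move_arm --moves '[[[0, 0, -0.001, 0, 30], [0, 0, -0.001, 0, 30], [0, 0, -0.002, 0, 30], [0, 0, -0.002, 0, 30]]]'

```text
clock: 4.38
eef_pos: [0.5541, -0.3439, 0.0268]
tool_rot: [0.982, 0.19, 0.0, 0.0]
ft_force: [-2.8, 2.2, 6.7]
grip_width: 0.0396
grasp_force: 60.2
```

>>> move_arm --moves '[[[0, 0, 0, 0, 60], [0, 0, 0, 0, 75], [0, 0, 0, 0, 85], [0, 0, 0, 0, 85], [0, 0, 0, 0, 85]]]'

```text
clock: 5.0
eef_pos: [0.5537, -0.3438, 0.0251]
tool_rot: [0.982, 0.19, -0.0, -0.0]
ft_force: [0.7, -0.1, -0.6]
grip_width: 0.0726
grasp_force: 0.0
```

>>> move_arm --moves '[[[0, 0, 0.02, 0, 85], [0, 0, 0.05, 0, 100], [0, 0, 0.08, 0, 100], [-0.02, 0.03, 0.1, 0, 100], [-0.05, 0.07, 0.1, 0, 100]]]'

```text
clock: 5.62
eef_pos: [0.5053, -0.2746, 0.1275]
tool_rot: [0.982, 0.19, 0.002, 0.002]
ft_force: [0.3, -0.0, -0.3]
grip_width: 0.0855
grasp_force: 0.0
```

```bash
python3 - <<'E'
from workcell import monitor, vision
from h import *
print(monitor.get_obs()["eef_pos"])
for n in("top","scene"):
  c=vision.camera(n)
  for k in("blue","yellow"):
    for b in blobs(mask(c["color"],k),hi=2500):
      p=cen(b);print(n,k,p.round(1),cv2.contourArea(b),cast(c,p,.017)[:2].round(4),cast(c,p,.057)[:2].round(4),cast(c,p,.073)[:2].round(4))
cv2.imwrite("pics/s2.png",cv2.resize(c["color"][90:250,130:350],None,fx=3,fy=3)[:,:,::-1])
E
```

```text
[ 0.50534061 -0.2745788   0.12745687]
top blue [453.9 179.3] 86.0 [ 0.5771 -0.3219] [ 0.5678 -0.3075] [ 0.5641 -0.3017]
top yellow [401.6 230.3] 221.5 [ 0.4399 -0.1818] [ 0.4364 -0.1733] [ 0.435  -0.1699]
top yellow [383.3 158. ] 722.0 [ 0.6313 -0.136 ] [ 0.6197 -0.1295] [ 0.6151 -0.1269]
scene blue [189.  182.1] 469.0 [ 0.5566 -0.3427] [ 0.5945 -0.2993] [ 0.6096 -0.282 ]
scene blue [183.7 162. ] 107.5 [ 0.489  -0.4179] [ 0.5315 -0.3694] [ 0.5485 -0.35  ]
scene yellow [238.8 223.7] 727.0 [ 0.6349 -0.1347] [ 0.6675 -0.1055] [ 0.6805 -0.0938]
scene yellow [266.6 158.7] 104.0 [ 0.3809 -0.2134] [ 0.4307 -0.1788] [ 0.4507 -0.165 ]
```

View pics/s2.png

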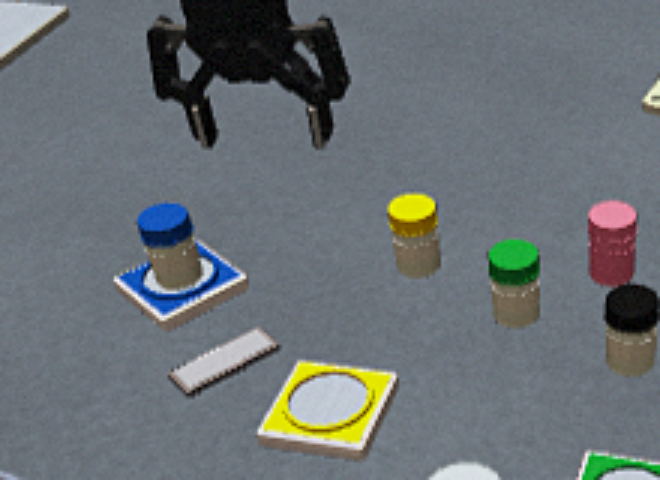

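Blue stands centred inside its rim. Next yellow.

>>> move_arm --moves '[[[-0.03, 0.044, 0, 0, 100], [-0.06, 0.088, 0, 0, 100], [-0.068, 0.1, -0.01, 0, 100], [-0.068, 0.1, -0.03, 0, 100], [-0.068, 0.1, -0.06, 0, 100]]]'

```text
clock: 6.35
eef_pos: [0.4374, -0.1743, 0.066]
tool_rot: [0.982, 0.19, 0.002, 0.001]
ft_force: [-0.6, -0.1, -0.1]
grip_width: 0.0852
grasp_force: 0.0
```

>>> move_arm --moves '[[[0, 0, -0.03, 0, 100], [0, 0, -0.057, 0, 80], [0, 0, -0.057, 0, 50], [0, 0, -0.057, 0, 30], [0, 0, -0.057, 0, 30]]]'

```text
clock: 6.98
eef_pos: [0.4368, -0.1743, 0.0094]
tool_rot: [0.982, 0.19, 0.001, 0.001]
ft_force: [0.0, -0.4, -0.7]
grip_width: 0.0396
grasp_force: 56.5
```

>>> move_arm --moves '[[[0, 0, 0, 0, 30], [0, 0, 0, 0, 30], [0, 0, 0, 0, 30]]]'

```text
clock: 7.35
eef_pos: [0.4359, -0.1739, 0.0086]
tool_rot: [0.982, 0.19, 0.0, 0.0]
ft_force: [0.3, 0.6, 1.1]
grip_width: 0.0395
grasp_force: 56.5
```

>>> move_arm --moves '[[[0, 0, 0.025, 0, 30], [0, 0, 0.06, 0, 30], [0.04, 0.008, 0.08, 0, 30], [0.09, 0.017, 0.08, 0, 30], [0.14, 0.027, 0.08, 0, 30]]]'

```text
clock: 7.98
eef_pos: [0.5773, -0.1468, 0.089]
tool_rot: [0.982, 0.19, 0.001, 0.0]
ft_force: [1.2, -0.1, -0.7]
grip_width: 0.0388
grasp_force: 56.5
```

>>> move_arm --moves '[[[0.03, 0.006, 0, 0, 30], [0.0575, 0.011, 0, 0, 30], [0.0575, 0.011, 0, 0, 30], [0.0575, 0.011, -0.02, 0, 30], [0.0575, 0.011, -0.04, 0, 30]]]'

```text
clock: 8.6
eef_pos: [0.6324, -0.136, 0.0478]
tool_rot: [0.982, 0.19, -0.0, -0.0]
ft_force: [0.0, -0.9, -2.0]
grip_width: 0.0388
grasp_force: 56.5
```

>>> move_arm --moves '[[[0, 0, -0.01, 0, 30], [0, 0, -0.018, 0, 30], [0, 0, -0.022, 0, 30], [0, 0, -0.023, 0, 30], [0, 0, -0.023, 0, 30]]]'

```text
clock: 9.22
eef_pos: [0.6336, -0.1359, 0.0258]
tool_rot: [0.982, 0.19, 0.0, 0.0]
ft_force: [-0.4, 0.2, -1.6]
grip_width: 0.0391
grasp_force: 56.5
```

Grip reading is a bit different this time, so I check before releasing.

```bash
python3 - <<'E'
from workcell import monitor, vision
import cv2,numpy as np
o=monitor.get_obs();print(o["grasp_force"],o["grip_width"])
s=vision.camera("scene");w=vision.camera("wrist")
im=np.hstack([cv2.resize(s["color"][130:270,170:350],None,fx=2,fy=2),cv2.resize(w["color"],None,fx=.68,fy=.7)])
cv2.imwrite("pics/y1.png",im[:,:,::-1])
E
```

```text
56.523503959178925 0.03905912062778888
```

View pics/y1.png

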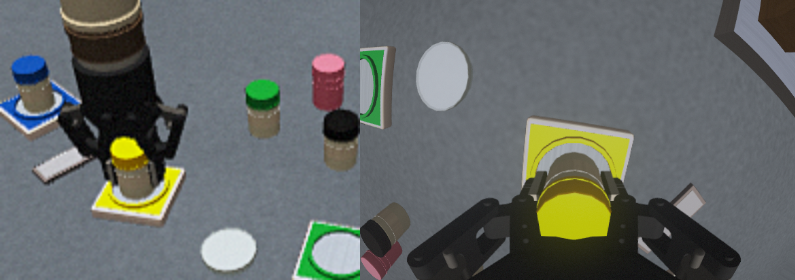

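Yellow jar is upright over its well, centred (wrist view x≈575). Only the reading looks frozen. Lower another bit and release.

>>> move_arm --moves '[[[0, 0, -0.001, 0, 30], [0, 0, -0.001, 0, 30], [0, 0, -0.002, 0, 30], [0, 0, -0.002, 0, 30]]]'

```text
clock: 9.82
eef_pos: [0.6336, -0.1359, 0.0246]
tool_rot: [0.982, 0.19, 0.001, 0.0]
ft_force: [-1.5, 0.7, 5.0]
grip_width: 0.0389
grasp_force: 57.1
```

>>> move_arm --moves '[[[0, 0, 0, 0, 60], [0, 0, 0, 0, 75], [0, 0, 0, 0, 85], [0, 0, 0, 0, 85], [0, 0, 0, 0, 85]]]'

```text
clock: 10.45
eef_pos: [0.6332, -0.1358, 0.0232]
tool_rot: [0.982, 0.19, -0.0, -0.0]
ft_force: [0.3, 1.1, 0.8]
grip_width: 0.0725
grasp_force: 0.0
```

>>> move_arm --moves '[[[0, 0, 0.02, 0, 85], [0, 0, 0.05, 0, 100], [0, 0, 0.08, 0, 100], [-0.03, 0.013, 0.1, 0, 100], [-0.08, 0.035, 0.1, 0, 100]]]'

```text
clock: 11.08
eef_pos: [0.5554, -0.1013, 0.1254]
tool_rot: [0.982, 0.19, 0.003, 0.001]
ft_force: [0.1, 0.7, -0.3]
grip_width: 0.0851
grasp_force: 0.0
```

>>> move_arm --moves '[[[-0.045, 0.02, 0, 0, 100], [-0.091, 0.0395, 0, 0, 100], [-0.091, 0.0395, -0.01, 0, 100], [-0.091, 0.0395, -0.03, 0, 100], [-0.091, 0.0395, -0.06, 0, 100]]]'

```text
clock: 11.7
eef_pos: [0.4648, -0.0618, 0.0638]
tool_rot: [0.982, 0.19, 0.002, 0.001]
ft_force: [-0.4, -0.2, -0.5]
grip_width: 0.0856
grasp_force: 0.0
```

>>> move_arm --moves '[[[0, 0, -0.03, 0, 100], [0, 0, -0.055, 0, 80], [0, 0, -0.055, 0, 50], [0, 0, -0.055, 0, 30], [0, 0, -0.055, 0, 30]]]'

```text
clock: 12.32
eef_pos: [0.4635, -0.0616, 0.0093]
tool_rot: [0.982, 0.19, 0.001, 0.0]
ft_force: [-0.5, -0.3, -2.0]
grip_width: 0.0389
grasp_force: 90.4
```

>>> move_arm --moves '[[[0, 0, 0, 0, 30], [0, 0, 0, 0, 30], [0, 0, 0, 0, 30]]]'

```text
clock: 12.7
eef_pos: [0.4623, -0.0613, 0.0085]
tool_rot: [0.982, 0.19, 0.0, 0.0]
ft_force: [-0.7, -0.0, -1.1]
grip_width: 0.0388
grasp_force: 90.4
```

>>> move_arm --moves '[[[0, 0, 0.03, 0, 30], [0, 0, 0.07, 0, 30], [0.01, 0.01, 0.095, 0, 30], [0.045, 0.045, 0.095, 0, 30], [0.08, 0.082, 0.095, 0, 30]]]'

```text
clock: 13.32
eef_pos: [0.5434, 0.0211, 0.1042]
tool_rot: [0.982, 0.189, 0.001, 0.0]
ft_force: [0.5, 0.4, -1.4]
grip_width: 0.0387
grasp_force: 90.5
```

>>> move_arm --moves '[[[0.035, 0.036, 0, 0, 30], [0.07, 0.072, 0, 0, 30], [0.09, 0.092, 0, 0, 30], [0.09, 0.092, -0.025, 0, 30], [0.09, 0.092, -0.055, 0, 30]]]'

```text
clock: 13.95
eef_pos: [0.633, 0.1134, 0.0479]
tool_rot: [0.982, 0.191, 0.001, 0.0]
ft_force: [0.4, 0.5, -1.4]
grip_width: 0.0387
grasp_force: 90.5
```

```bash
python3 - <<'E'
from workcell import monitor, vision
import cv2,numpy as np
o=monitor.get_obs();print(o["eef_pos"],o["grip_width"])
s=vision.camera("scene");w=vision.camera("wrist")
im=np.hstack([cv2.resize(s["color"][140:300,190:410],None,fx=1.8,fy=1.75),cv2.resize(w["color"],None,fx=.62,fy=.7)])
cv2.imwrite("pics/g1.png",im[:,:,::-1])
E
```

```text
[0.63295021 0.11343455 0.04792976] 0.03871484064721971
```

View pics/g1.png

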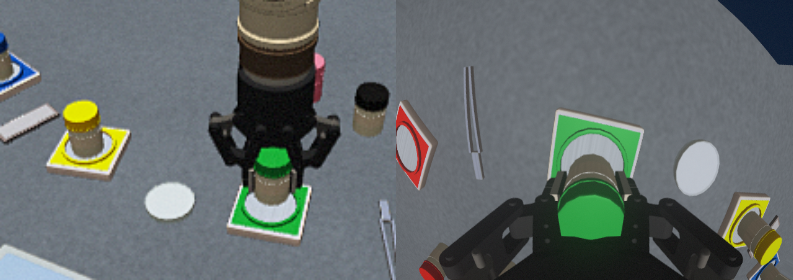

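Yellow stands in its well (left view (85,130)), and green is held upright, centred over its own. Lower and release.

>>> move_arm --moves '[[[0, 0, -0.01, 0, 30], [0, 0, -0.018, 0, 30], [0, 0, -0.023, 0, 30], [0, 0, -0.024, 0, 30], [0, 0, -0.025, 0, 30]]]'

```text
clock: 14.68
eef_pos: [0.6322, 0.1126, 0.0244]
tool_rot: [0.982, 0.19, 0.0, 0.0]
ft_force: [-4.4, -1.1, 8.0]
grip_width: 0.0389
grasp_force: 90.2
```

>>> move_arm --moves '[[[0, 0, 0, 0, 30], [0, 0, 0, 0, 30]]]'

```text
clock: 14.92
eef_pos: [0.6322, 0.1126, 0.0244]
tool_rot: [0.982, 0.19, 0.0, 0.0]
ft_force: [-3.5, -1.8, 5.8]
grip_width: 0.0386
grasp_force: 90.3
```

>>> move_arm --moves '[[[0, 0, 0, 0, 60], [0, 0, 0, 0, 75], [0, 0, 0, 0, 85], [0, 0, 0, 0, 85], [0, 0, 0, 0, 85]]]'

```text
clock: 15.55
eef_pos: [0.6322, 0.1127, 0.0232]
tool_rot: [0.982, 0.19, -0.0, -0.0]
ft_force: [0.6, 0.2, -0.7]
grip_width: 0.0726
grasp_force: 0.0
```

>>> move_arm --moves '[[[0, 0, 0.02, 0, 85], [0, 0, 0.05, 0, 100], [0, 0, 0.08, 8, 100], [0, 0, 0.11, 18, 100], [-0.04, 0.028, 0.11, 28, 100]]]'

```text
clock: 16.18
eef_pos: [0.5965, 0.1401, 0.1367]
tool_rot: [0.906, 0.423, 0.005, 0.001]
ft_force: [-0.6, -0.3, -0.2]
grip_width: 0.0856
grasp_force: 0.0
```

```bash
python3 - <<'E'
from workcell import monitor
o=monitor.get_obs();print(o["eef_pos"],o["joint_pos"].round(2),o["tool_rot"])
E
```

```text
[0.59653251 0.140125   0.1366755 ] [ 0.23  0.51  0.15  1.2  -0.    2.5 ] [0.90616334 0.42290213 0.00453322 0.00111497]
```

>>> move_arm --moves '[[[-0.045, 0.032, 0, 8, 100], [-0.09, 0.064, 0, 17, 100], [-0.135, 0.097, 0, 26, 100], [-0.18, 0.13, 0, 32, 100], [-0.205, 0.1485, 0, 32, 100]]]'

```text
clock: 16.8
eef_pos: [0.385, 0.2903, 0.1335]
tool_rot: [0.754, 0.657, 0.0, -0.0]
ft_force: [-0.5, 0.1, 0.1]
grip_width: 0.0854
grasp_force: 0.0
```

```bash
python3 - <<'E'
from workcell import monitor, vision
import cv2,numpy as np
o=monitor.get_obs();print(o["eef_pos"],o["joint_pos"].round(2))
s=vision.camera("scene");w=vision.camera("wrist")
im=np.hstack([cv2.resize(s["color"][110:310,300:520],None,fx=1.8,fy=1.4),cv2.resize(w["color"],None,fx=.62,fy=.7)])
cv2.imwrite("pics/r0.png",im[:,:,::-1])
E
```

```text
[0.38500983 0.29029978 0.13351229] [ 0.65  0.27 -0.22  1.08  0.    2.35]
```

View pics/r0.png

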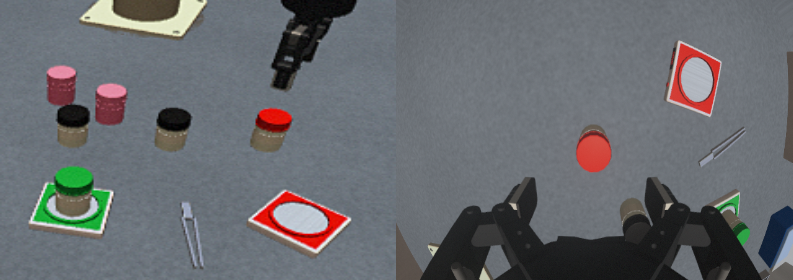

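```bash
python3 - <<'E'
from workcell import monitor, vision
from h import *
o=monitor.get_obs();w=vision.camera("wrist");t=vision.camera("scene")
K=w["camera_matrix"];H=w["hand_eye"];T=R.from_quat(o["tool_rot"])
for k in("red",):
  for b in blobs(mask(w["color"],k)):
    p=cen(b);d=(p-K[:2,2])/K[0,0];r=np.hypot(*d);v=np.array([d[0]/r*np.sin(r),-d[1]/r*np.sin(r),-np.cos(r)])
    dw=T.apply(H[:3,:3]@v);e=o["eef_pos"]+T.apply(H[:3,3])
    for z in(.016,.06):print(k,p.round(),cv2.contourArea(b),z,(e+dw*(z-e[2])/dw[2])[:2].round(4))
v=R.from_quat(t["attitude"]).inv().apply(np.array([.385,.29,.146])-t["eye"])
Q=t["camera_matrix"];print(Q[0,2]+Q[0,0]*v[0]/-v[2],Q[1,2]-Q[1,1]*v[1]/-v[2])
E
```

```text
red [315. 215.] 2597.5 0.016 [0.3847 0.2768]
red [315. 215.] 2597.5 0.06 [0.3865 0.2909]
461.11946143165846 162.57009138710225
```

The red cap sits at wrist pixel (315,215), which gives (0.3865, 0.291), matching the gripper position. Descend and grasp.

>>> move_arm --moves '[[[0, 0.001, -0.03, 0, 100], [0, 0.001, -0.06, 0, 100], [0, 0.001, -0.09, 0, 100], [0, 0.001, -0.115, 0, 100], [0, 0.001, -0.125, 0, 80]]]'

```text
clock: 17.62
eef_pos: [0.3875, 0.2888, 0.0068]
tool_rot: [0.756, 0.655, -0.001, 0.0]
ft_force: [0.5, -1.5, -0.3]
grip_width: 0.0698
grasp_force: 0.0
```

>>> move_arm --moves '[[[0, 0, 0, 0, 50], [0, 0, 0, 0, 30], [0, 0, 0, 0, 30], [0, 0, 0, 0, 30], [0, 0, 0, 0, 30]]]'

```text
clock: 18.25
eef_pos: [0.3876, 0.2905, 0.0089]
tool_rot: [0.755, 0.656, 0.001, 0.0]
ft_force: [1.0, 0.2, 1.6]
grip_width: 0.0393
grasp_force: 54.8
```

Gripped. Red well is at (0.550, 0.353): shift +0.163, +0.063.

>>> move_arm --moves '[[[0, 0, 0.025, 0, 30], [0, 0, 0.06, 0, 30], [0.04, 0.015, 0.08, 0, 30], [0.08, 0.031, 0.08, 0, 30], [0.12, 0.046, 0.08, 0, 30]]]'

```text
clock: 18.88
eef_pos: [0.5085, 0.3369, 0.0889]
tool_rot: [0.755, 0.656, 0.001, 0.0]
ft_force: [1.4, 0.6, -1.5]
grip_width: 0.0391
grasp_force: 55.0
```

>>> move_arm --moves '[[[0.03, 0.012, 0, 0, 30], [0.043, 0.017, 0, 0, 30], [0.043, 0.017, 0, 0, 30], [0.043, 0.017, -0.02, 0, 30], [0.043, 0.017, -0.04, 0, 30]]]'

```text
clock: 19.5
eef_pos: [0.5493, 0.353, 0.048]
tool_rot: [0.755, 0.656, -0.0, -0.0]
ft_force: [-1.0, 0.2, -1.6]
grip_width: 0.0394
grasp_force: 55.1
```

```bash
python3 - <<'E'
from workcell import monitor, vision
import cv2,numpy as np
o=monitor.get_obs();print(o["eef_pos"],o["grip_width"])
s=vision.camera("scene");w=vision.camera("wrist")
im=np.hstack([cv2.resize(s["color"][160:320,300:520],None,fx=1.8,fy=1.75),cv2.resize(w["color"],None,fx=.62,fy=.7)])
cv2.imwrite("pics/r1.png",im[:,:,::-1])
E
```

```text
[0.54927905 0.35295061 0.04804889] 0.03938936576106426
```

View pics/r1.png

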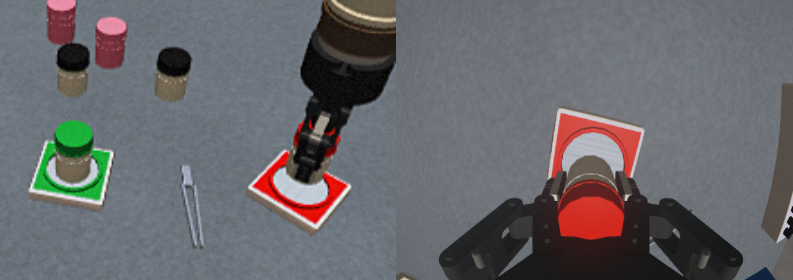

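Green stands in its well. Red is centred over its own (wrist x≈592).

>>> move_arm --moves '[[[0, 0, -0.01, 0, 30], [0, 0, -0.018, 0, 30], [0, 0, -0.023, 0, 30], [0, 0, -0.024, 0, 30], [0, 0, -0.025, 0, 30]]]'

```text
clock: 20.23
eef_pos: [0.5501, 0.3532, 0.0248]
tool_rot: [0.755, 0.656, 0.0, -0.0]
ft_force: [-4.8, -2.8, 10.1]
grip_width: 0.0389
grasp_force: 55.1
```

>>> move_arm --moves '[[[0, 0, 0, 0, 30], [0, 0, 0, 0, 30]]]'

```text
clock: 20.48
eef_pos: [0.5501, 0.3532, 0.0249]
tool_rot: [0.755, 0.656, 0.0, -0.0]
ft_force: [-3.6, -1.5, 5.9]
grip_width: 0.0393
grasp_force: 55.1
```

>>> move_arm --moves '[[[0, 0, 0, 0, 60], [0, 0, 0, 0, 75], [0, 0, 0, 0, 85], [0, 0, 0, 0, 85], [0, 0, 0, 0, 85]]]'

```text
clock: 21.1
eef_pos: [0.5502, 0.3532, 0.0232]
tool_rot: [0.755, 0.656, -0.0, -0.0]
ft_force: [-0.4, 0.1, -0.1]
grip_width: 0.0724
grasp_force: 0.0
```

>>> move_arm --moves '[[[0, 0, 0.02, 0, 85], [0, 0, 0.05, 0, 85], [0, 0, 0.09, 0, 85], [-0.04, 0, 0.13, 0, 85], [-0.1, 0, 0.15, 0, 85]]]'

```text
clock: 21.72
eef_pos: [0.4522, 0.3541, 0.1755]
tool_rot: [0.756, 0.655, 0.003, 0.0]
ft_force: [-0.6, 1.9, 0.8]
grip_width: 0.0729
grasp_force: 0.0
```

>>> move_arm --moves '[[[-0.05, 0, 0.02, 0, 85], [-0.1, 0, 0.04, 0, 85], [-0.12, 0, 0.05, 0, 85], [-0.12, 0, 0.05, 0, 85], [-0.12, 0, 0.05, 0, 85]]]'

```text
clock: 22.35
eef_pos: [0.3319, 0.3533, 0.2226]
tool_rot: [0.755, 0.655, 0.0, 0.0]
ft_force: [1.1, 0.5, 0.6]
grip_width: 0.0727
grasp_force: 0.0
```

```bash
python3 - <<'E'
from workcell import monitor, vision
import cv2,numpy as np
s=vision.camera("scene");t=vision.camera("top")
cv2.imwrite("pics/end.png",np.vstack([cv2.resize(s["color"][120:300,140:520],None,fx=2,fy=1.7),cv2.resize(t["color"][130:280,160:540],None,fx=2,fy=1.9)])[:,:,::-1])
E
```

```text
(no output)
```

View pics/end.png

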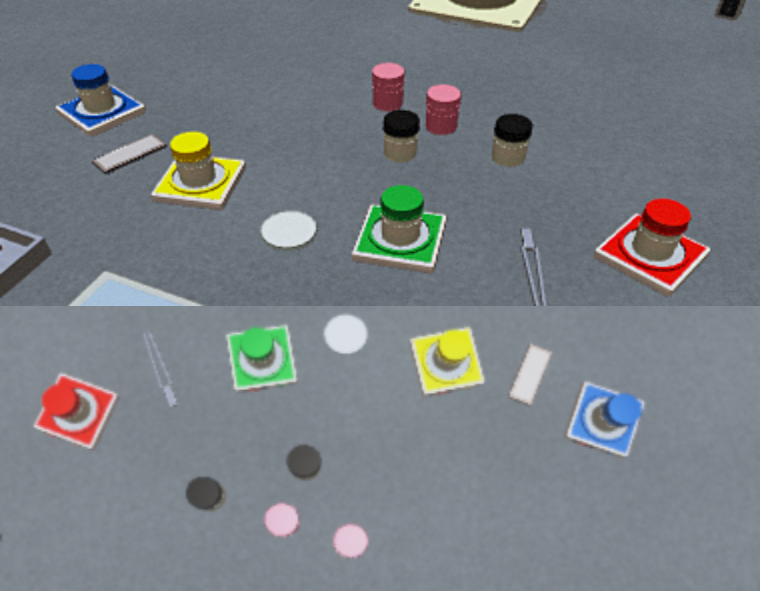

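All four coloured jars stand inside the rims of the wells of their own colours. The black and pink ones are unmoved.

```bash
python3 -c "
from workcell import job
print(job.job_done())"
```

```text
the job is handed in; nothing more can be done
None
```

The red, yellow, green and blue jars each stand upright in the matching well, the black and pink jars were left untouched, and the job was handed in at about 22 s on the robot's clock; the hand-in call returned no verdict.

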